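# Gauge the reamed bush of a pillow block with a go / no-go plug gauge

### The job

Check the bronze bush in the pillow block with the double-ended plug gauge: slide the long go end fully home, until the shoulder of the handle meets the housing, draw it out, then enter the short no-go end squarely in the seal recess at either side, set it against the bush and hold a light steady push of about 7 N for a second to confirm that the bore refuses it. The block is packed on shims, so find the bore by feel and never force the gauge (25 N would mark the bush). Then lay the gauge back in its wooden rest, either way round, and leave everything else on the shelf where it is.

Things in the scene. Friction and masses are not known exactly. Their poses are not given: they have to be found in the camera images.
- gauge_mid (a point): Centre of the plug gauge's dark handle, on the gauge's axis; the point's x axis points to the go end. Handle: regular hexagon, 32 mm across flats, 36.9 mm across corners, 90 mm long (45 mm either side of this point). In the rest its axis is level, two flats stand upright (jaws from above fit them) and a corner is down. The end faces of the handle are its shoulders.
- go_mid (a point): Centre of the go member, the longer round end, polished steel, 24.0 mm diameter, 40 mm long, square-nosed: on the axis, 65 mm from gauge_mid (nose 85 mm from gauge_mid). Axes as gauge_mid.
- nogo_tip (a point): Centre of the flat end face of the no-go member, the shorter round end, 27.5 mm diameter, 18 mm long, at the other end of the handle: 63 mm from gauge_mid. Axes as gauge_mid.
- plug_gauge: The loose double-ended steel plug gauge as a whole, 148 mm long, about 0.35 kg; origin and axes as gauge_mid.
- bearing_stand: Dark steel box section 180 x 50 x 40 mm, fixed to the shelf, with the grey pillow block bolted on top. Origin on the shelf under its centre; x axis along its length and the block's foot (140 x 38 mm); y axis level, parallel to the bore. Bolt heads up to 71 mm, housing up to 116 mm, grease nipple up to 125 mm above the shelf. Rigid (some tens of N per mm), so forces rise quickly on contact.
- bore_nominal (a point): Bore centre as drawn, foot flat and centred: 76.5 mm above the shelf, y axis along the bore. The real bore is 1 to 5 mm higher (shims under the foot) and up to 3.5 mm off along x (slotted bolt holes), parallel and not shifted along y. Housing 68 mm diameter, flat faces at y = -20 and +20 mm; in each face a round seal recess 30.5 mm diameter, 5 mm deep; between them the bush.
- bush_plus (a point): Point on the drawn bore axis in the plane of the bush's end on the +y side, 15 mm from bore_nominal; axes as bore_nominal. The bush is a bronze tube, bore 25.0 mm diameter, 30 mm long, open right through, its square ends at y = -15 and +15 mm, at the bottom of the seal recesses. Like bore_nominal it is below and beside the real axis.
- bush_minus (a point): The same for the bush's end on the -y side, 15 mm from bore_nominal; axes as bore_nominal.
- gauge_rest: Fixed wooden rest, base 120 x 64 x 12 mm, with two upright cheeks 10 mm thick and 56 mm wide, 62 mm apart inside, each with an open-topped 120 degree vee (top of cheeks 46 mm above the shelf) in which the hexagonal handle lies. Origin under its centre; x axis along the gauge. The rest may point in any direction.
- rest_seat (a point): Where the handle's centre lies when the gauge is seated, 52 mm above the shelf over the middle of the rest; x axis along the vees.
- screw_jar: Bystander: glass jar of screws with a black screw-top lid, 66 mm diameter, 96 mm high; origin under its centre.
- dish: Bystander: small white ceramic dish, 90 mm diameter, 26 mm high; origin under its centre.
- spare_bush: Bystander: loose bronze bush standing on end, 36 mm diameter, 40 mm high; origin under its centre.
- caliper: Bystander: calliper lying flat, 235 x 60 x 13 mm, beyond the pillow block; origin under the middle of its beam, x axis along the beam.
- spanner: Bystander: steel spanner lying flat, 170 mm long; origin under its middle, x axis along it.
- grease_tin: Bystander: round metal tin, 72 mm diameter, 55 mm high; origin under its centre.
- setting_box: Bystander: closed dark wooden box, 107 x 77 x 46 mm; origin under its centre.
Mind the look-alikes: they are no part of the job. There is more than one size of the bearing_stand; the job needs the smaller.

How it is judged:
By the outcome, as a careful person would: the job done as asked, in the order asked, and still so for the second after the job is handed in, with the robot touching nothing.
It also fails if it takes over 72 s, if anything falls off the work surface, if the arm or the gripper's body presses on something with over 40 N, if the wrist force passes 120 N, or if a joint passes its speed limit or range.

### The arm

A 6-joint arm with a two-finger parallel gripper is mounted at the origin on the work surface. World frame = base frame: x ahead of the robot, y to its left, z up, the work surface at z = 0. Lengths are in m, angles in rad, forces in N, time in s.
With the tool pointing down it reaches from about 0.4 to 0.825 m from the base axis. Payload 7 kg.
Tool frame: the origin (TCP) lies at the very end of the fingers, on their centre line; the grasp point (between the pads) lies env.grip_point_offset behind it (env.grip_point_offset is the distance from the TCP to the grasp point, in m); z points along the fingers, y is the direction in which the jaws open and shut (so a half turn about z gives the same grasp; the last joint's range is limited). The gripper opens to 85 mm and grips with 20 to 120 N. Pads are 22 mm wide; open, the fingers measure 114 mm over their backs; the gripper's body (76 mm by 85 mm) begins 54 mm behind the grasp point. The pads swing forward as they close: fully open they stand 13 mm farther back than shut.
Start: joints at [1.478, 0.359, 0.012, 0, -1.224, -0.288], TCP at [0.251, 0.627, 0.231] pointing down, gripper open.
Joint ranges: [-3.07, 3.07], [-1.43, 2.12], [-1.02, 1.25], [-3.03, 1.67], [-3.05, -0], [-3.03, 3.03]. Speed limits (rad/s): [2.39, 2.39, 3.01, 3.14, 3.14, 3.14].

### API

Orientations are given as a unit quaternion [x, y, z, w].
In Python, from cell import env gives the robot as it stands.
- The arm moves only by the tool play_rows, never from a script. Its argument "increments" is text: rows parted by semicolons, each of 7 numbers parted by spaces: the turn, a rotation vector about the tool's x, y, z in rad, then the shift along the tool's x, y, z in m, then the opening, from -1 (shut) to 1 (fully open). In form: rx ry rz x y z claw; .... A call has 1 to 20 rows; each row is the pose to reach, as a shift and turn from the pose commanded when the call began, along the tool's axes at that moment; what a row does not reach only later rows make up. A row lasts 1/10 s, in which the tool goes at most 50 mm and 8.59 degrees, less where a joint would pass 70% of its speed; a pose out of reach is approached as far as the arm can. A call with a gripper value outside its range is refused whole. The fingers move at their own pace and stop on an object; "grip_force" is the grip in N (left out, the last holds). Time passes only in rows, so rows that repeat a pose let the fingers close. It gives the time, the measured TCP pose, the force and the opening at its end, in the units of the state.
- env.get_state(): the state, without advancing time (a new reading comes with each control period).
- env.capture(name): name is "scene" or "top" or "wrist"; returns a dict with "color" (384x512x3 uint8, red, green, blue), "vfov" (degrees; the focal length in pixels is half the picture's height over the tangent of half this angle, whatever the lens; pixels are square), "cx", "cy" (the principal point, pixels), "k1" (the pictures are not rectified: a ray, as slopes to the right and down, at radius r is drawn at 1 + k1 r^2 times it, then the intrinsics apply), "R" (3x3) and "t" (3): a world point X has camera coordinates R X + t. Camera axes: x right, y down, z forward; pixel columns grow to the right and rows downward; lengths in m; the calibration is good to about 2 mm. A picture is of the moment at which its call begins. There is no depth.
- env.job_done(): hands the job in, once; it reports no verdict.
Trained networks look in the newest picture that a camera, given by its name, has taken for a name from the list of things; names that differ only in an ending like _2 or _b are one class to them, and where a whole thing is asked for, a point or a joint stands for the part that bears it (a point fixed in the world has none). Each returns a list of dicts, best first, with "p" (0 to 1); they miss things now and then, are a little off and sometimes report something else, mostly with a low value. They report only what shows in the picture. A call takes as long as a camera call. They do not tell look-alikes from the thing itself.
- env.search_frame(target, camera): "at" ([column, row] in pixels, amid what is visible of it).
The state is a dict: "time_s": time; "joints": joint angles; "dq": joint speeds; "joint_efforts": joint torques, N m; "ee_pos": TCP position; "eef_rot": TCP orientation; "wrist_force": force on the tool from outside, world axes, zero at the start; "moment": the same for the moment, N m; "gripper_width": finger opening in m.
Only numpy, scipy, OpenCV 4.12 (cv2) and the standard library are available. Lean on these libraries where they do the work, as an engineer would, in place of code of your own. Each camera call takes 0.05 s, during which the arm holds its last target. There are 200 camera calls.

## Working session

There is one attempt and no reset: what is moved stays moved. The work goes in short steps, Python scripts to look and compute and a tool call to move; the robot and the scene stay as the last step left them, time stands still between calls to the robot, and variables do not carry over. Pictures are saved under pics/ and viewed, on a budget of 10 in all, crops included, one or two more only if the job needs it, and the job is handed in when it is done.

Besides the shell and the picture viewer there is one more tool, called as name(argument=value, ...) on one line, values as JSON. play_rows: Moves the arm, as the interface text tells. Its arguments: {"type":"object","properties":{"increments":{"type":"string"},"grip_force":{"type":"number"}},"required":["increments"]}

```bash
mkdir -p pics; ls
cat > h.py <<'E'
import numpy as np, cv2
from scipy.spatial.transform import Rotation as Rn
from cell import env
def K(c):
    f=c["color"].shape[0]/2/np.tan(np.radians(c["vfov"])/2); return f
def proj(c,X):
    X=np.atleast_2d(X)@np.array(c["R"]).T+np.array(c["t"]); s=X[:,:2]/X[:,2:]
    s=s*(1+c["k1"]*(s**2).sum(1,keepdims=True)); return s*K(c)+[c["cx"],c["cy"]]
def ray(c,px):
    d=(np.atleast_2d(px)-[c["cx"],c["cy"]])/K(c); s=d.copy()
    for _ in range(20): s=d/(1+c["k1"]*(s**2).sum(1,keepdims=True))
    R=np.array(c["R"]); o=-R.T@np.array(c["t"])
    return o,np.c_[s,np.ones(len(s))]@R
def onz(c,px,z):
    o,d=ray(c,px); return o+d*((z-o[2])/d[:,2:])
def save(c,n,s=None):
    im=c["color"][:,:,::-1]
    cv2.imwrite("pics/"+n,im if s is None else cv2.resize(im,None,fx=s,fy=s,interpolation=cv2.INTER_CUBIC))
E
python3 - <<'E'
from h import *
print(env.get_state(), env.grip_point_offset)
import pickle
C={}
for n in("scene","top","wrist"):
    C[n]=env.capture(n); save(C[n],n+"0.png",1.5)
    print(n,C[n]["vfov"],C[n]["k1"],-np.array(C[n]["R"]).T@C[n]["t"])
    for t in("gauge_mid","go_mid","nogo_tip","bearing_stand","bore_nominal","gauge_rest","screw_jar","dish","spare_bush","caliper","spanner","grease_tin","setting_box"):
        r=env.search_frame(t,n); print(t,[(np.round(x["at"]).tolist(),round(x["p"],2), np.round(onz(C[n],x["at"],0.05)[0,:2],3).tolist()) for x in r[:3]])
pickle.dump(C,open("c0.pkl","wb"))
E
```

```text
pics
{'time_s': 0.0, 'joints': array([ 1.47812589e+00,  3.59371564e-01,  1.10315065e-02, -3.38175976e-04,
       -1.22411141e+00, -2.88095733e-01]), 'dq': array([ 9.41424228e-04,  3.02391401e-04,  2.64309961e-04, -5.10792058e-05,
        1.99318429e-04,  6.73411011e-05]), 'joint_efforts': array([-6.03034441e-04, -5.83323848e+01,  2.93406755e+01,  6.93649784e+00,
       -5.93190867e-03, -3.29224605e-06]), 'ee_pos': array([0.25070216, 0.62617816, 0.23036385]), 'eef_rot': array([ 9.81920567e-01, -1.89291546e-01, -7.74867054e-05,  8.39130873e-04]), 'wrist_force': array([ 0.08969175,  0.42205099, -0.15665046]), 'moment': array([0.02781233, 0.00594947, 0.00590943]), 'gripper_width': 0.08552651179165055} 0.0187
scene 55.97372618309689 -0.0459455304028429 [0.8870453  0.35375286 0.8422077 ]
gauge_mid [([186.0, 117.0], 0.68, [0.467, -0.3])]
go_mid [([184.0, 121.0], 0.76, [0.484, -0.291])]
nogo_tip [([183.0, 120.0], 0.74, [0.481, -0.298])]
bearing_stand [([424.0, 206.0], 0.92, [0.267, 0.376]), ([260.0, 237.0], 0.62, [0.611, 0.121]), ([192.0, 282.0], 0.17, [0.795, 0.08])]
bore_nominal [([420.0, 
[... 1240 characters left out ...]

spare_bush [([257.0, 223.0], 0.58, [0.409, -0.009])]
caliper [([239.0, 116.0], 0.8, [0.784, 0.063]), ([223.0, 171.0], 0.67, [0.583, 0.112]), ([341.0, 205.0], 0.53, [0.48, -0.292])]
spanner [([152.0, 157.0], 0.81, [0.622, 0.357]), ([224.0, 165.0], 0.69, [0.603, 0.108])]
grease_tin [([345.0, 155.0], 0.81, [0.654, -0.308]), ([223.0, 164.0], 0.17, [0.607, 0.112])]
setting_box []
wrist 69.87800454417658 -0.06572397132854034 [0.32050826 0.59803931 0.37388326]
gauge_mid []
go_mid []
nogo_tip []
bearing_stand [([457.0, 93.0], 0.77, [0.255, 0.374])]
bore_nominal [([459.0, 95.0], 0.77, [0.252, 0.371])]
gauge_rest []
screw_jar []
dish []
spare_bush []
caliper []
spanner []
grease_tin []
setting_box []
```

View pics/scene0.png

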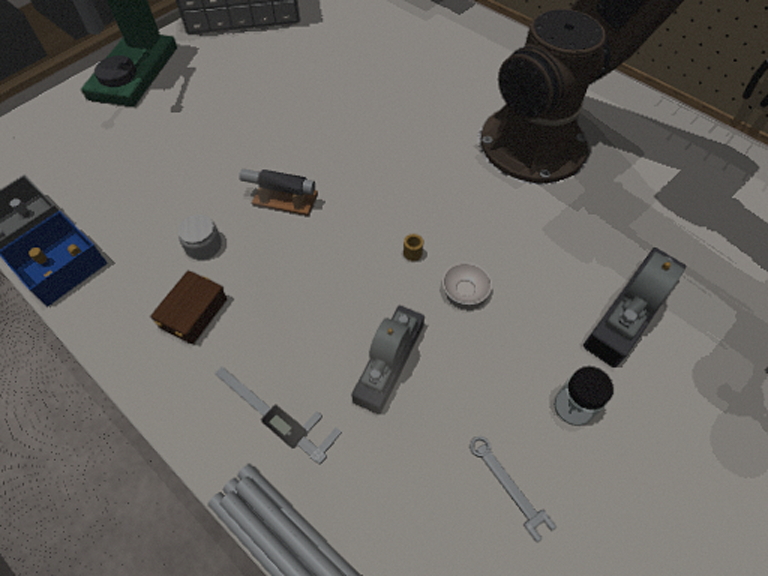

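View pics/top0.png

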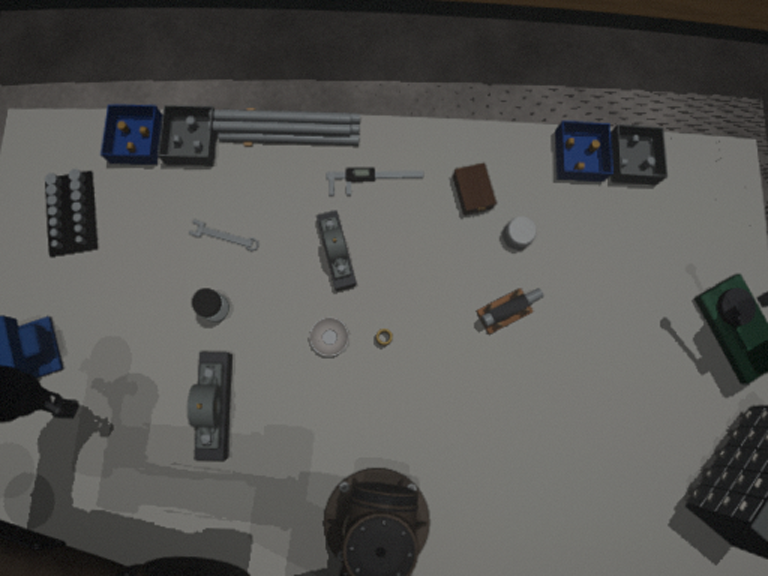

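Scene: the smaller stand is at about (391,357) in the scene view. The gauge lies in its rest at about (280,183), with the go end towards the upper left. The larger stand, at (640,305), is the look-alike. I'll look at both parts up close with the wrist camera.

```bash
cat >> h.py <<'E'
def pose():
    s=env.get_state(); return np.array(s["ee_pos"]),Rn.from_quat(s["eef_rot"])
def down(yaw):  # tool pointing down, tool x at yaw (deg)
    a=np.radians(yaw)/2; return Rn.from_quat([np.cos(a),np.sin(a),0,0])
def goto(p,yaw):  # print increment from current measured pose
    p0,r0=pose(); r1=down(yaw)
    print("rot",np.round((r0.inv()*r1).as_rotvec(),4),"deg",np.degrees((r0.inv()*r1).magnitude()).round(1),"shift",np.round(r0.inv().apply(np.array(p)-p0),4))
E
python3 - <<'E'
from h import *
import pickle
C=pickle.load(open("c0.pkl","rb")); c=C["wrist"]
p,r=pose(); Rc=np.array(c["R"]); o=-Rc.T@c["t"]
print("cam in tool",r.inv().apply(o-p)," axis",r.inv().apply(Rc[2]),"camx",r.inv().apply(Rc[0]))
t=C["top"]
# stand outline ends in top: bottom corners px/1.5
for px in [(318,214),(338,210),(334,291),(356,285)]: print(onz(t,[px[0]/1.5,px[1]/1.5],0.04)[0])
for px in [(483,320),(541,294)]: print(onz(t,[px[0]/1.5,px[1]/1.5],0.052)[0])
goto([0.605,0.11+0.04,0.26],-79)
E
```

```text
cam in tool [ 0.07525015  0.00065247 -0.14258609]  axis [-0.29402881  0.00116763  0.95579584] camx [-5.37092428e-04  9.99998894e-01 -1.38685284e-03]
[0.68409248 0.15383631 0.04      ]
[0.69543281 0.10808113 0.04      ]
[0.50502128 0.10901868 0.04      ]
[0.52050151 0.05995536 0.04      ]
[ 0.44859541 -0.22702999  0.052     ]
[ 0.51218893 -0.36099384  0.052     ]
rot [-0.00e+00 -1.00e-04  9.98e-01] deg 57.2 shift [ 0.5059  0.3109 -0.0287]
```

play_rows(increments="0 0 0.93 0.52 0.345 -0.03 1;0 0 0.93 0.52 0.345 -0.03 1;0 0 0.93 0.52 0.345 -0.03 1;0 0 0.93 0.52 0.345 -0.03 1;0 0 0.93 0.52 0.345 -0.03 1;0 0 0.93 0.52 0.345 -0.03 1;0 0 0.93 0.52 0.345 -0.03 1;0 0 0.93 0.52 0.345 -0.03 1;0 0 0.93 0.52 0.345 -0.03 1;0 0 0.93 0.52 0.345 -0.03 1;0 0 0.93 0.52 0.345 -0.03 1;0 0 0.93 0.52 0.345 -0.03 1;0 0 0.93 0.52 0.345 -0.03 1;0 0 0.93 0.52 0.345 -0.03 1;0 0 0.93 0.52 0.345 -0.03 1;0 0 0.93 0.52 0.345 -0.03 1")

```text
time_s: 3.7
ee_pos: [0.6051, 0.1136, 0.2613]
eef_rot: [0.793, -0.609, -0.0, -0.0]
wrist_force: [0.5, 0.3, -0.5]
gripper_width: 0.0853
```

Run:
```python
from h import *
import pickle
p,r=pose(); print(p,r.as_matrix()[:,0],env.get_state()["joints"])
c=env.capture("wrist"); save(c,"w1.png",1.5); pickle.dump(c,open("w1.pkl","wb"))
for t in("bearing_stand","bore_nominal"): print(t,[(x["at"],x["p"],onz(c,x["at"],0.0765)) for x in env.search_frame(t,"wrist")])
goto([0.48,-0.28,0.22],-65)
```

```text
[0.60508083 0.11355318 0.26127674] [ 2.57486866e-01 -9.66281787e-01 -1.44771668e-04] [ 5.02229287e-01  2.44548845e-01 -8.01395728e-02 -1.59489247e-04
 -1.24611621e+00 -2.41757934e-01]
bearing_stand [([257.1, 168.0], 0.91, array([[0.60629465, 0.1055175 , 0.0765    ]]))]
bore_nominal [([410.0, 368.5], 0.91, array([[0.27522065, 0.36459807, 0.0765    ]])), ([254.6, 167.4], 0.65, array([[0.6094107 , 0.10557951, 0.0765    ]]))]
rot [-3.000e-04  1.000e-04 -1.748e-01] deg 10.0 shift [0.3483 0.2226 0.0414]
```

View pics/w1.png

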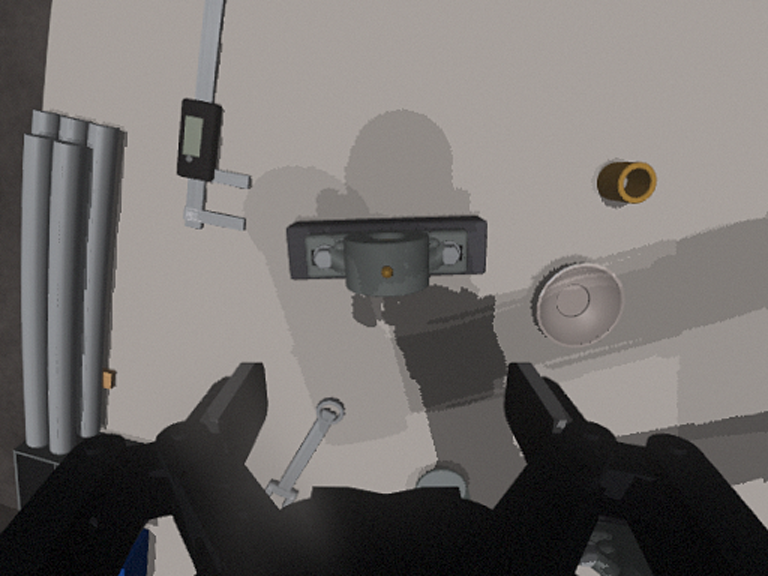

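play_rows(increments="0 0 -0.175 0.35 0.22 0.03 1;0 0 -0.175 0.35 0.22 0.03 1;0 0 -0.175 0.35 0.22 0.03 1;0 0 -0.175 0.35 0.22 0.03 1;0 0 -0.175 0.35 0.22 0.03 1;0 0 -0.175 0.35 0.22 0.03 1;0 0 -0.175 0.35 0.22 0.03 1;0 0 -0.175 0.35 0.22 0.03 1;0 0 -0.175 0.35 0.22 0.03 1;0 0 -0.175 0.35 0.22 0.03 1;0 0 -0.175 0.35 0.22 0.03 1;0 0 -0.175 0.35 0.22 0.03 1")

```text
time_s: 5.05
ee_pos: [0.4834, -0.2806, 0.2316]
eef_rot: [0.843, -0.537, 0.0, -0.0]
wrist_force: [-0.9, 0.7, 0.1]
gripper_width: 0.0853
```

Run:
```python
from h import *
import pickle
p,r=pose(); print(p,r.as_matrix()[:,0],env.get_state()["joints"])
c=env.capture("wrist"); pickle.dump(c,open("w2.pkl","wb"))
for t in("gauge_mid","go_mid","nogo_tip","gauge_rest"): print(t,[(x["at"],x["p"],onz(c,x["at"],0.052)) for x in env.search_frame(t,"wrist")])
a=pickle.load(open("w1.pkl","rb"))["color"][130:210,180:335]; b=c["color"]
im=np.vstack([cv2.resize(a,(775,400),interpolation=cv2.INTER_LINEAR)])
cv2.imwrite("pics/stand.png",im[:,:,::-1]); save(c,"w2.png",1.5)
```

```text
[ 0.48341876 -0.28056221  0.23156256] [ 4.22797692e-01 -9.06224067e-01  2.29112995e-04] [-1.75660273e-01  1.68051304e-01 -2.47242860e-01 -1.07463514e-04
 -1.15496347e+00  6.12234028e-01]
gauge_mid [([260.9, 168.6], 0.71, array([[ 0.4819752 , -0.29046547,  0.052     ]])), ([102.7, 367.7], 0.27, array([[0.57528062, 0.11339512, 0.052     ]]))]
go_mid [([263.3, 166.9], 0.67, array([[ 0.48026265, -0.293538  ,  0.052     ]]))]
nogo_tip [([262.7, 172.2], 0.86, array([[ 0.47815019, -0.28740415,  0.052     ]])), ([41.0, 131.8], 0.66, array([[ 0.74073031, -0.22116625,  0.052     ]]))]
gauge_rest [([246.0, 162.2], 0.81, array([[ 0.50127827, -0.29000371,  0.052     ]]))]
```

View pics/stand.png

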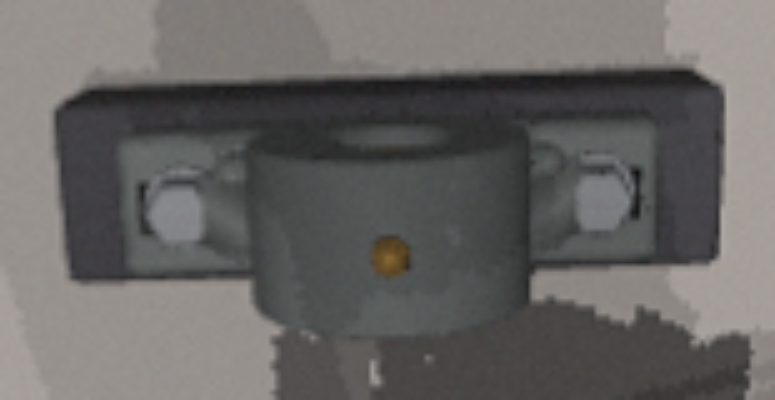

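View pics/w2.png

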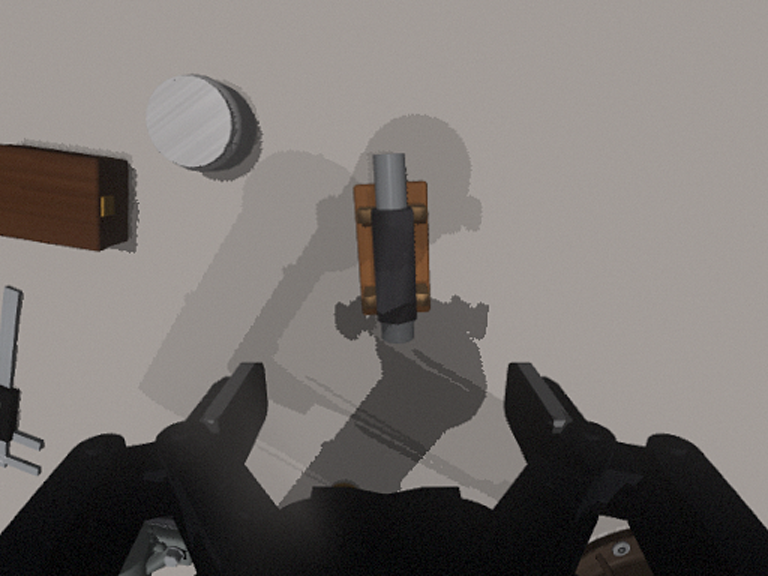

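Run:
```python
from h import *
import pickle
from scipy.optimize import least_squares
c=pickle.load(open("w2.pkl","rb"))
g=lambda px,z: onz(c,np.array(px)/1.5,z)[0]
A=g((391.5,208),.058);B=g((396,322),.060);N=g((389,153),.056)
print(A,B,N,np.linalg.norm(A-B),np.linalg.norm(N-A))
L=[g((372,208),.052),g((377,315),.052)];R_=[g((411,208),.052),g((415,315),.052)]
m0=(L[0]+R_[0])/2;m1=(L[1]+R_[1])/2
d=m0-m1;print("axis yaw",np.degrees(np.arctan2(d[1],d[0])),"width",np.linalg.norm(L[0]-R_[0]),np.linalg.norm(L[1]-R_[1]))
d=N-B;print("yaw nb",np.degrees(np.arctan2(d[1],d[0])), "mid",(A+B)/2)
# rest base corners z=.012
rc=[g(q,.012) for q in((355,185),(427,182),(360,313),(430,311))]
d=rc[0]-rc[2]+rc[1]-rc[3];print("rest",np.mean(rc,0),np.degrees(np.arctan2(d[1],d[0])),np.linalg.norm(rc[0]-rc[2]),np.linalg.norm(rc[0]-rc[1]))
# stand
w=pickle.load(open("w1.pkl","rb"))
q=lambda u,v:np.array([180+u/5-.4,130+v/5-.4])
# visible box corners: top-surface corners near side & far; bottom on -y side hidden under
obs=[((89,-0.025,.04),q(72,98)),((-.09,-.025,.04),q(715,82))]
pts=[((.09,-.025,.04),q(62,107)),((-.09,-.025,.04),q(722,88)),((.09,.025,.04),q(72,278)),((-.09,.025,.04),q(718,262))]
def model(v,P):
    cs,s=np.cos(v[2]),np.sin(v[2]);P=np.array(P);return np.c_[v[0]+cs*P[:,0]-s*P[:,1],v[1]+s*P[:,0]+cs*P[:,1],P[:,2]]
P=[p for p,_ in pts];O=np.array([o for _,o in pts])
r=least_squares(lambda v:(proj(w,model(v,P))-O).ravel(),[.6,.108,np.radians(14.7)])
print("stand",r.x[:2],np.degrees(r.x[2]),np.round(r.fun,1))
print("nipple",onz(w,q(390,252),.125),model(r.x,[(0,0,.125)]))
print([np.round((x-[180,130])*5) for x in proj(w,model(r.x,[(.034,-.02,.08),(-.034,-.02,.08),(.034,.02,.08),(-.034,.02,.08),(.09,-.025,0),(-.09,-.025,0)]))])
```

```text
[ 0.49725765 -0.32296403  0.058     ] [ 0.4548982  -0.24161606  0.06      ] [ 0.51595014 -0.35842291  0.056     ] 0.09173774351614292 0.0401340445845715
axis yaw -62.32907049482734 width 0.030110873509371222 0.03164380331397387
yaw nb -62.40508571164507 mid [ 0.47607792 -0.28229004  0.059     ]
rest [ 0.47737244 -0.2858079   0.012     ] -62.954516600444386 0.11638724409584927 0.06160372976759104
stand [0.6032328  0.11066244] 16.400854659393584 [-2.  -0.9  1.7 -0.7 -0.6  1.2  1.   1. ]
nipple [[0.60521566 0.10808657 0.125     ]] [[0.6032328  0.11066244 0.125     ]]
[array([247., 138.]), array([534., 130.]), array([256., 300.]), array([533., 293.]), array([81., 81.]), array([696.,  65.])]
```

Run:
```python
from h import *
goto([0.4765,-0.283,0.035],-62.5)
```

```text
rot [-0.0002 -0.0002 -0.0436] deg 2.5 shift [-0.001   0.007   0.1965]
```

play_rows(increments="0 0 -0.044 -0.001 0.007 0.04 1;0 0 -0.044 -0.001 0.007 0.08 1;0 0 -0.044 -0.001 0.007 0.115 1;0 0 -0.044 -0.001 0.007 0.145 1;0 0 -0.044 -0.001 0.007 0.17 1;0 0 -0.044 -0.001 0.007 0.187 1;0 0 -0.044 -0.001 0.007 0.1965 1;0 0 -0.044 -0.001 0.007 0.1965 1;0 0 -0.044 -0.001 0.007 0.1965 1")

```text
time_s: 6.2
ee_pos: [0.4766, -0.2838, 0.0354]
eef_rot: [0.855, -0.519, 0.0, -0.0]
wrist_force: [0.4, 0.6, 0.1]
gripper_width: 0.0854
```

Run:
```python
from h import *
p,r=pose(); print(p,env.get_state()["wrist_force"])
c=env.capture("wrist"); save(c,"w3.png",1.5)
```

```text
[ 0.47660785 -0.28381471  0.03542535] [0.44115271 0.60663698 0.10877733]
```

View pics/w3.png

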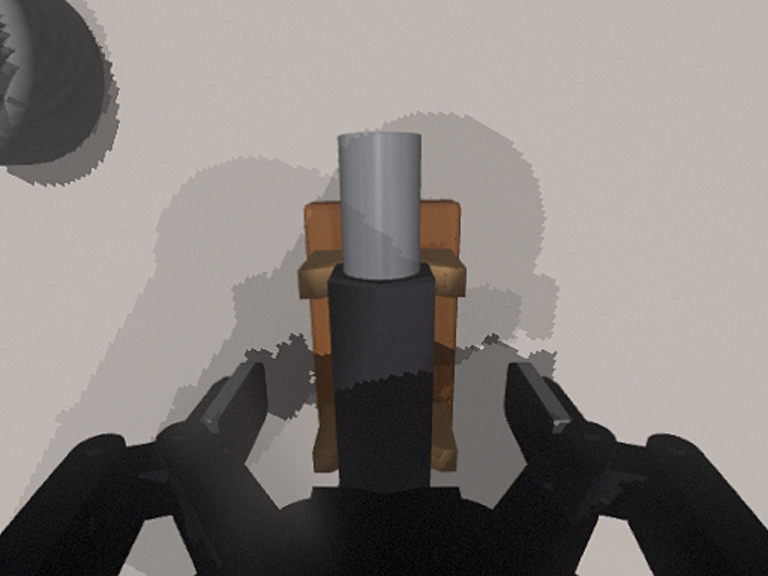

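Run:
```python
from h import *
c=env.capture("wrist"); p,r=pose()
g=lambda px,z: r.inv().apply(onz(c,np.array(px)/1.5,z)[0]-p)
print(g((380.5,132),.058),"go sides",g((340,200),.052),g((420.5,200),.052),g((342,275),.052),g((420,275),.052))
print("hand",g((329,276),.0612),g((435,276),.0612),g((339,470),.0612),g((432,470),.0612))
```

```text
[ 0.08440088 -0.00091187 -0.02195276] go sides [ 0.06540518 -0.01324602 -0.01596014] [ 0.06538427  0.01103695 -0.01599506] [ 0.04200616 -0.01332755 -0.01599095] [ 0.04198883  0.01141958 -0.01602654]
hand [ 0.04414657 -0.01619429 -0.02518402] [ 0.04412511  0.01502764 -0.02522892] [-0.02568252 -0.01576444 -0.02527695] [-0.02571922  0.01663532 -0.02532356]
```

play_rows(increments="0 0 0 0 -0.0007 0 0.3;0 0 0 0 -0.0007 0 0;0 0 0 0 -0.0007 0 -0.5;0 0 0 0 -0.0007 0 -1;0 0 0 0 -0.0007 0 -1;0 0 0 0 -0.0007 0 -1;0 0 0 0 -0.0007 0 -1;0 0 0 0 -0.0007 0 -1", grip_force=50)

```text
time_s: 7.1
ee_pos: [0.4774, -0.2835, 0.0354]
eef_rot: [0.855, -0.519, 0.001, -0.0]
wrist_force: [1.9, 3.1, 5.6]
gripper_width: 0.0311
```

play_rows(increments="0 0 0 0 0 -0.02 -1;0 0 0 0 0 -0.06 -1;0 0 0 0 0 -0.11 -1;0 0 0 0 0 -0.15 -1;0 0 0 0 0 -0.165 -1")

```text
time_s: 7.6
ee_pos: [0.4775, -0.284, 0.2035]
eef_rot: [0.855, -0.519, 0.002, -0.0]
wrist_force: [1.0, -0.6, -5.0]
gripper_width: 0.0313
```

Run:
```python
from h import *
print(env.get_state()["wrist_force"],env.get_state()["moment"])
goto([0.567,0.234,0.2],-73.6)
```

```text
[ 1.02277752 -0.57787892 -5.00967641] [ 0.00118447 -0.115999    0.04499995]
rot [-0.0033 -0.0028  0.1928] deg 11.0 shift [-0.4184 -0.3181  0.0032]
```

play_rows(increments="0 0 0.193 -0.418 -0.318 0.003 -1;0 0 0.193 -0.418 -0.318 0.003 -1;0 0 0.193 -0.418 -0.318 0.003 -1;0 0 0.193 -0.418 -0.318 0.003 -1;0 0 0.193 -0.418 -0.318 0.003 -1;0 0 0.193 -0.418 -0.318 0.003 -1;0 0 0.193 -0.418 -0.318 0.003 -1;0 0 0.193 -0.418 -0.318 0.003 -1;0 0 0.193 -0.418 -0.318 0.003 -1;0 0 0.193 -0.418 -0.318 0.003 -1;0 0 0.193 -0.418 -0.318 0.003 -1;0 0 0.193 -0.418 -0.318 0.003 -1;0 0 0.193 -0.418 -0.318 0.003 -1;0 0 0.193 -0.418 -0.318 0.003 -1;0 0 0.193 -0.418 -0.318 0.003 -1;0 0 0.193 -0.418 -0.318 0.003 -1")

```text
time_s: 9.2
ee_pos: [0.5661, 0.2331, 0.1969]
eef_rot: [0.8, -0.6, -0.0, -0.0]
wrist_force: [0.4, -0.3, -4.3]
gripper_width: 0.0313
```

Run:
```python
from h import *
import pickle
c=env.capture("wrist"); pickle.dump(c,open("w4.pkl","wb")); save(c,"w4.png",1.5)
print(pose()[0],env.get_state()["wrist_force"],env.get_state()["moment"],env.get_state()["joints"])
goto([0.567,0.234,0.2],-73.6)
```

```text
[0.56619012 0.23323073 0.19703377] [-0.72720004  0.15267221 -4.82216981] [ 0.04121581 -0.02569552 -0.01564249] [ 7.09308670e-01  2.80302183e-01 -1.81541851e-01 -4.02277583e-05
 -1.10873566e+00 -4.24375331e-01]
rot [-0.0002  0.0001 -0.0013] deg 0.1 shift [-0.0005 -0.001  -0.003 ]
```

View pics/w4.png

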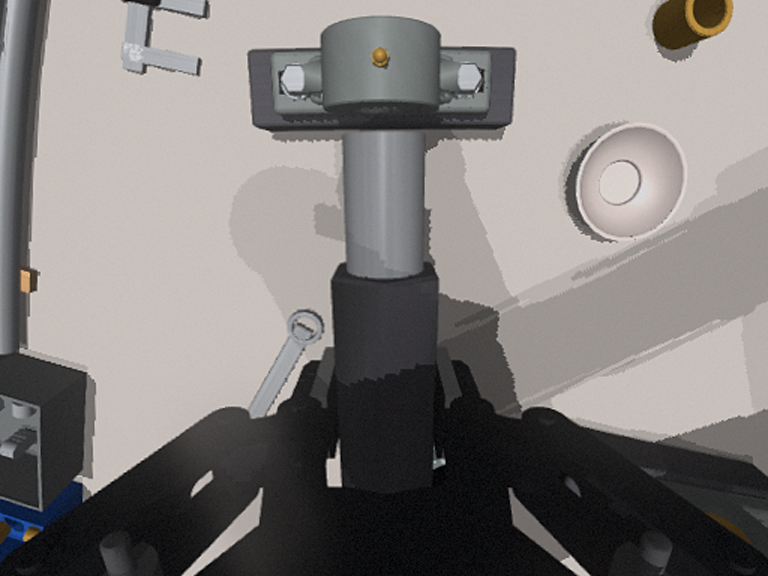

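```bash
cat > fit.py <<'E'
from h import *
import pickle
from scipy.optimize import minimize
def model(v,P):
    cs,s=np.cos(v[2]),np.sin(v[2]);P=np.array(P);return np.c_[v[0]+cs*P[:,0]-s*P[:,1],v[1]+s*P[:,0]+cs*P[:,1],P[:,2]]
def seg(a,b): t=np.linspace(.06,.94,60)[:,None]; return np.array(a)*(1-t)+np.array(b)*t
top=[seg((s*.09,-.025,.04),(s*.09,.025,.04)) for s in(-1,1)]+[seg((-.09,s*.025,.04),(.09,s*.025,.04)) for s in (-1,1)]
def G(c,sig):
    g=cv2.GaussianBlur(cv2.cvtColor(c["color"],cv2.COLOR_RGB2GRAY).astype(np.float32),(0,0),sig)
    return np.minimum(np.hypot(cv2.Sobel(g,-1,1,0),cv2.Sobel(g,-1,0,1)),80)
def score(v,cs,g,P):
    t=0
    for c,gg in zip(cs,g):
        q=proj(c,model(v,P)).astype(np.float32)
        t+=cv2.remap(gg,q[:,:1],q[:,1:],cv2.INTER_LINEAR).mean()
    return -t
def run(cs,extra,v0):
    P=np.vstack(top+extra); v=np.array(v0)
    for sig in (2.5,1.2):
        g=[G(c,sig) for c in cs]
        v=minimize(score,v,(cs,g,P),method="Nelder-Mead",options=dict(initial_simplex=v+np.array([[0,0,0],[.004,0,0],[0,.004,0],[0,0,.02]]))).x
    return v,score(v,cs,g,P)
if __name__=="__main__":
    w1,w4=[pickle.load(open(f,"rb")) for f in("w1.pkl","w4.pkl")]
    b1=[seg((-.09,-.025,0),(.09,-.025,0))]; b4=[seg((-.09,.025,0),(.09,.025,0))]
    for n,cs,e in(("w1",[w1],b1),("w4",[w4],b4),("both",[w1,w4],[])):
        v,s=run(cs,e,[.604,.1095,np.radians(16.4)]); print(n,v[:2],np.degrees(v[2]),s)
    v[:]=v
    im=cv2.resize(w4["color"][:110,120:380],None,fx=3,fy=3)[:,:,::-1].copy()
    for q in proj(w4,model(v,np.vstack(top+b4)))-[120,0]: cv2.circle(im,tuple(np.int32(q*3+1)),1,(0,0,255),-1)
    im1=cv2.resize(w1["color"][125:215,140:400],None,fx=3,fy=3)[:,:,::-1].copy()
    for q in proj(w1,model(v,np.vstack(top+b1)))-[140,125]: cv2.circle(im1,tuple(np.int32(q*3+1)),1,(0,0,255),-1)
    cv2.imwrite("pics/fit.png",np.vstack([im,im1]))
E
python3 fit.py
```

```text
w1 [0.60462151 0.10892254] 16.77790676292954 -69.292145
w4 [0.6034223  0.11289959] 16.540055153310448 -68.863815
both [0.6035946  0.11294925] 16.617877892284444 -129.06467
```

View pics/fit.png

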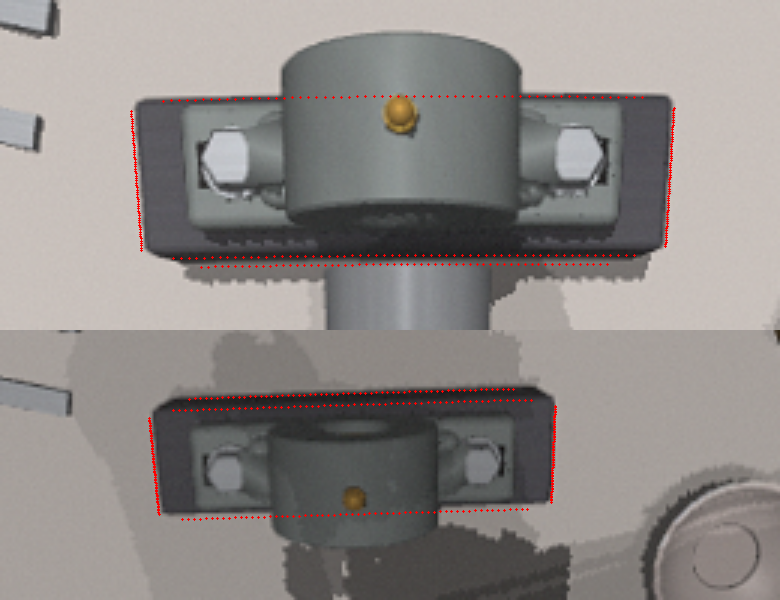

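```bash
cat >> h.py <<'E'
SY=16.6; SC=np.array([0.6035,0.111])
def stand(p):  # TCP in stand frame (x along, y bore), z; mm
    a=np.radians(SY); d=p[:2]-SC; return np.round(1e3*np.array([np.cos(a)*d[0]+np.sin(a)*d[1],-np.sin(a)*d[0]+np.cos(a)*d[1],p[2]]),2)
def st():
    p,r=pose(); s=env.get_state(); a=np.radians(SY); f=s["wrist_force"]
    print("t",s["time_s"],"stand mm",stand(p),"F stand",np.round([np.cos(a)*f[0]+np.sin(a)*f[1],-np.sin(a)*f[0]+np.cos(a)*f[1],f[2]],2),"M",np.round(s["moment"],3))
E
python3 - <<'E'
from h import *
st(); a=np.radians(SY); v=np.array([-np.sin(a),np.cos(a)])
goto([*(SC+0.1195*v),0.0629],SY-90)
E
```

```text
t 9.25 stand mm [ -0.83 127.8  197.03] F stand [-0.65  0.35 -4.82] M [ 0.041 -0.026 -0.016]
rot [-0.0002  0.0001 -0.0048] deg 0.3 shift [ 0.0083 -0.0009  0.1341]
```

play_rows(increments="0 0 -0.004 0.008 -0.001 0.03 -1;0 0 -0.004 0.008 -0.001 0.07 -1;0 0 -0.004 0.008 -0.001 0.1 -1;0 0 -0.004 0.008 -0.001 0.12 -1;0 0 -0.004 0.008 -0.001 0.13 -1;0 0 -0.004 0.008 -0.001 0.134 -1;0 0 -0.004 0.011 -0.001 0.134 -1;0 0 -0.004 0.014 -0.001 0.134 -1;0 0 -0.004 0.016 -0.001 0.134 -1;0 0 -0.004 0.016 -0.001 0.134 -1")

```text
time_s: 10.25
ee_pos: [0.5721, 0.2189, 0.0637]
eef_rot: [0.802, -0.598, 0.0, -0.001]
wrist_force: [-0.2, 0.0, -3.6]
gripper_width: 0.0315
```

Run:
```python
from h import *
import pickle
st(); c=env.capture("wrist"); pickle.dump(c,open("w5.pkl","wb")); save(c,"w5.png",1.5)
c=env.capture("scene"); pickle.dump(c,open("s5.pkl","wb"))
```

```text
t 10.25 stand mm [  0.78 112.37  63.74] F stand [-0.2   0.06 -3.6 ] M [ 0.013 -0.018 -0.024]
```

View pics/w5.png

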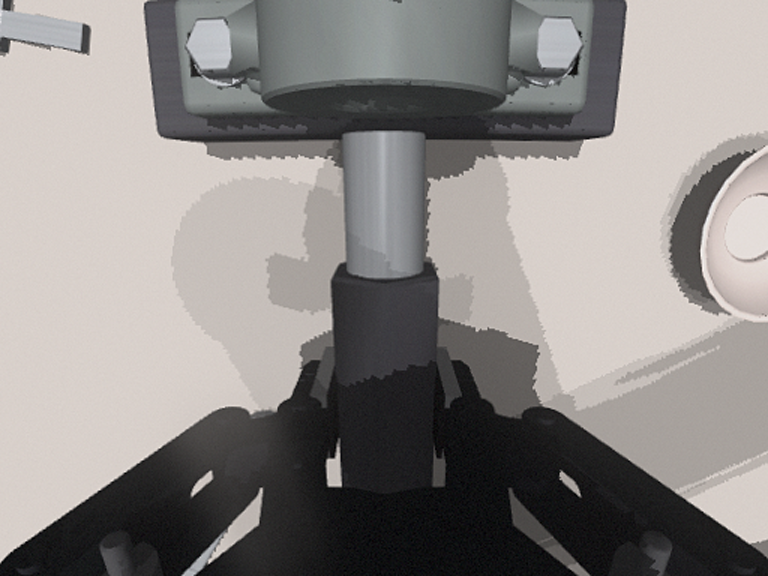

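play_rows(increments="0 0 0 0.003 0 0 -1;0 0 0 0.006 0 0 -1;0 0 0 0.007 0 0 -1;0 0 0 0.0085 0 0 -1;0 0 0 0.0085 0 0 -1")

```text
time_s: 10.85
ee_pos: [0.5741, 0.2106, 0.0628]
eef_rot: [0.802, -0.598, -0.0, 0.0]
wrist_force: [-1.0, -0.3, -4.4]
gripper_width: 0.0314
```

```bash
python3 -c "
from h import *
st()"
```

```text
t 10.85 stand mm [  0.32 103.88  62.76] F stand [-1.   -0.02 -4.39] M [ 0.061  0.027 -0.009]
```

play_rows(increments="0 0 0 0.0008 0 0 -1;0 0 0 0.0015 0 0 -1;0 0 0 0.0015 0 0 -1")

```text
time_s: 11.15
ee_pos: [0.5745, 0.2094, 0.0628]
eef_rot: [0.802, -0.598, -0.0, 0.0]
wrist_force: [0.2, -0.1, -4.0]
gripper_width: 0.0313
```

play_rows(increments="0 0 0 0.0005 0 0 -1;0 0 0 0.001 0 0 -1;0 0 0 0.001 0 0 -1")

```text
time_s: 11.45
ee_pos: [0.5748, 0.2085, 0.0628]
eef_rot: [0.802, -0.598, -0.0, 0.0]
wrist_force: [0.5, -0.5, -3.9]
gripper_width: 0.0311
```

```bash
python3 -c "
from h import *
st()"
```

```text
t 11.45 stand mm [  0.34 101.59  62.81] F stand [ 0.29 -0.64 -3.9 ] M [ 0.036  0.054 -0.03 ]
```

play_rows(increments="0 0 0 0.0004 0 0 -1;0 0 0 0.0008 0 0 -1;0 0 0 0.0008 0 0 -1")

```text
time_s: 11.75
ee_pos: [0.575, 0.2077, 0.0628]
eef_rot: [0.802, -0.598, -0.0, 0.0]
wrist_force: [0.5, 0.7, -4.0]
gripper_width: 0.0313
```

play_rows(increments="0 0 0 0.0003 0 0 -1;0 0 0 0.0005 0 0 -1;0 0 0 0.0005 0 0 -1")

```text
time_s: 12.05
ee_pos: [0.5752, 0.2072, 0.0628]
eef_rot: [0.802, -0.598, -0.0, 0.0]
wrist_force: [-0.5, -0.4, -5.2]
gripper_width: 0.031
```

play_rows(increments="0 0 0 0.0003 0 0 -1;0 0 0 0.0005 0 0 -1;0 0 0 0.0005 0 0 -1")

```text
time_s: 12.35
ee_pos: [0.5753, 0.2067, 0.0628]
eef_rot: [0.802, -0.598, 0.0, -0.0]
wrist_force: [-0.1, -1.3, -4.6]
gripper_width: 0.0311
```

play_rows(increments="0 0 0 0.0003 0 0 -1;0 0 0 0.0005 0 0 -1;0 0 0 0.0005 0 0 -1")

```text
time_s: 12.65
ee_pos: [0.5755, 0.2062, 0.0628]
eef_rot: [0.802, -0.598, 0.0, -0.0]
wrist_force: [0.0, 1.2, -4.4]
gripper_width: 0.0314
```

play_rows(increments="0 0 0 0.0003 0 0 -1;0 0 0 0.0005 0 0 -1;0 0 0 0.0005 0 0 -1")

```text
time_s: 12.95
ee_pos: [0.5756, 0.2058, 0.0628]
eef_rot: [0.802, -0.598, 0.0, -0.0]
wrist_force: [0.3, -0.5, -4.5]
gripper_width: 0.0311
```

play_rows(increments="0 0 0 0.0003 0 0 -1;0 0 0 0.0005 0 0 -1;0 0 0 0.0005 0 0 -1")

```text
time_s: 13.25
ee_pos: [0.5758, 0.2053, 0.0628]
eef_rot: [0.802, -0.598, 0.0, -0.0]
wrist_force: [0.2, 0.4, -4.2]
gripper_width: 0.0314
```

```bash
python3 -c "
from h import *
st()"
```

```text
t 13.25 stand mm [ 0.37 98.26 62.83] F stand [ 0.28  0.37 -4.21] M [0.053 0.106 0.017]
```

play_rows(increments="0 0 0 0.0004 0 0 -1;0 0 0 0.0006 0 0 -1;0 0 0 0.0006 0 0 -1")

```text
time_s: 13.55
ee_pos: [0.5759, 0.2047, 0.0628]
eef_rot: [0.802, -0.598, 0.0, 0.0]
wrist_force: [-1.0, -0.1, -4.2]
gripper_width: 0.0311
```

play_rows(increments="0 0 0 0.0004 0 0 -1;0 0 0 0.0006 0 0 -1;0 0 0 0.0006 0 0 -1")

```text
time_s: 13.85
ee_pos: [0.5761, 0.2041, 0.0628]
eef_rot: [0.802, -0.598, -0.0, 0.0]
wrist_force: [-0.8, -0.3, -4.0]
gripper_width: 0.0312
```

play_rows(increments="0 0 0 0.0004 0 0 -1;0 0 0 0.0006 0 0 -1;0 0 0 0.0006 0 0 -1")

```text
time_s: 14.15
ee_pos: [0.5763, 0.2035, 0.0628]
eef_rot: [0.802, -0.598, 0.0, 0.0]
wrist_force: [0.5, 0.4, -4.1]
gripper_width: 0.0314
```

```bash
python3 -c "
from h import *
import pickle
st(); c=env.capture('wrist'); pickle.dump(c,open('w6.pkl','wb')); save(c,'w6.png',1.5)"
```

```text
t 14.15 stand mm [ 0.33 96.46 62.79] F stand [ 0.57  0.24 -4.08] M [ 0.013  0.013 -0.027]
```

play_rows(increments="0 0 0 0.0004 0 0 -1;0 0 0 0.0007 0 0 -1;0 0 0 0.0007 0 0 -1")

```text
time_s: 14.5
ee_pos: [0.5764, 0.2029, 0.0628]
eef_rot: [0.802, -0.598, -0.0, 0.0]
wrist_force: [-0.1, -1.3, -4.0]
gripper_width: 0.0312
```

play_rows(increments="0 0 0 0.0004 0 0 -1;0 0 0 0.0007 0 0 -1;0 0 0 0.0007 0 0 -1")

```text
time_s: 14.8
ee_pos: [0.5767, 0.2022, 0.0628]
eef_rot: [0.802, -0.598, 0.0, -0.0]
wrist_force: [-0.8, -0.4, -3.6]
gripper_width: 0.0311
```

play_rows(increments="0 0 0 0.0004 0 0 -1;0 0 0 0.0007 0 0 -1;0 0 0 0.0007 0 0 -1")

```text
time_s: 15.1
ee_pos: [0.5769, 0.2015, 0.0628]
eef_rot: [0.802, -0.598, -0.0, 0.0]
wrist_force: [0.3, 0.9, -3.6]
gripper_width: 0.0313
```

play_rows(increments="0 0 0 0.0004 0 0 -1;0 0 0 0.0007 0 0 -1;0 0 0 0.0007 0 0 -1")

```text
time_s: 15.4
ee_pos: [0.5771, 0.2009, 0.0628]
eef_rot: [0.802, -0.598, -0.0, 0.0]
wrist_force: [0.1, 0.0, -5.0]
gripper_width: 0.0312
```

```bash
python3 -c "
from h import *
import pickle
st()"
```

```text
t 15.4 stand mm [ 0.35 93.67 62.8 ] F stand [ 0.13 -0.   -4.98] M [ 0.044  0.018 -0.05 ]
```

play_rows(increments="0 0 0 0.001 0 0 -1;0 0 0 0.002 0 0 -1;0 0 0 0.003 0 0 -1;0 0 0 0.004 0 0 -1;0 0 0 0.005 0 0 -1")

```text
time_s: 15.9
ee_pos: [0.5785, 0.196, 0.0628]
eef_rot: [0.802, -0.598, 0.0, 0.0]
wrist_force: [-0.4, -0.3, -3.9]
gripper_width: 0.0313
```

play_rows(increments="0 0 0 0.001 0 0 -1;0 0 0 0.002 0 0 -1;0 0 0 0.003 0 0 -1;0 0 0 0.004 0 0 -1;0 0 0 0.005 0 0 -1")

```text
time_s: 16.4
ee_pos: [0.5799, 0.1913, 0.0628]
eef_rot: [0.802, -0.598, -0.0, -0.0]
wrist_force: [-0.7, 0.3, -3.5]
gripper_width: 0.031
```

```bash
python3 -c "
from h import *
st()"
```

```text
t 16.4 stand mm [ 0.35 83.64 62.8 ] F stand [-0.6   0.52 -3.49] M [-0.006  0.042 -0.047]
```

play_rows(increments="0 0 0 0.001 0 0 -1;0 0 0 0.002 0 0 -1;0 0 0 0.003 0 0 -1;0 0 0 0.004 0 0 -1;0 0 0 0.005 0 0 -1")

```text
time_s: 16.9
ee_pos: [0.5814, 0.1864, 0.0628]
eef_rot: [0.802, -0.598, -0.0, 0.0]
wrist_force: [0.8, -1.1, -3.8]
gripper_width: 0.0313
```

play_rows(increments="0 0 0 0.001 0 0 -1;0 0 0 0.002 0 0 -1;0 0 0 0.003 0 0 -1;0 0 0 0.004 0 0 -1;0 0 0 0.005 0 0 -1")

```text
time_s: 17.4
ee_pos: [0.5828, 0.1817, 0.0628]
eef_rot: [0.802, -0.597, 0.0, -0.0]
wrist_force: [-0.4, 0.3, -4.1]
gripper_width: 0.0312
```

play_rows(increments="0 0 0 0.001 0 0 -1;0 0 0 0.002 0 0 -1;0 0 0 0.003 0 0 -1;0 0 0 0.004 0 0 -1;0 0 0 0.004 0 0 -1")

```text
time_s: 17.9
ee_pos: [0.584, 0.1778, 0.0628]
eef_rot: [0.802, -0.598, 0.0, -0.0]
wrist_force: [0.3, -0.9, -5.4]
gripper_width: 0.031
```

```bash
python3 -c "
from h import *
st()
c=env.capture('wrist'); save(c,'w7.png',1.5)"
```

```text
t 17.9 stand mm [ 0.4  69.56 62.83] F stand [ 0.06 -0.97 -5.37] M [-0.008 -0.104 -0.036]
```

View pics/w7.png

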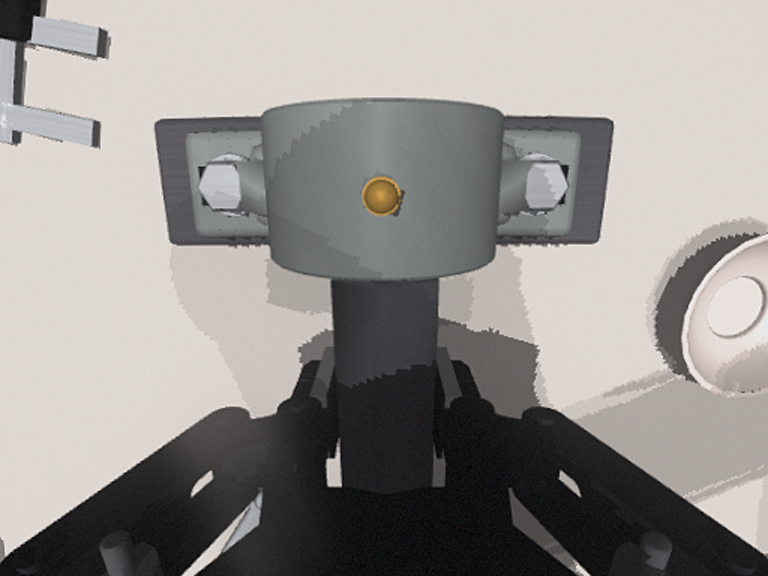

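The go end is inside the bore, with only the handle visible below the housing at about (384,280). The shoulder is about 5 mm short, so I'll creep it home.

play_rows(increments="0 0 0 0.001 0 0 -1;0 0 0 0.002 0 0 -1;0 0 0 0.0028 0 0 -1;0 0 0 0.0028 0 0 -1")

```text
time_s: 18.35
ee_pos: [0.5848, 0.1751, 0.0628]
eef_rot: [0.802, -0.598, 0.0, -0.0]
wrist_force: [0.4, -0.5, -3.7]
gripper_width: 0.0311
```

play_rows(increments="0 0 0 0.0003 0 0 -1;0 0 0 0.0006 0 0 -1;0 0 0 0.0006 0 0 -1")

```text
time_s: 18.65
ee_pos: [0.5849, 0.1746, 0.0628]
eef_rot: [0.802, -0.598, 0.0, -0.0]
wrist_force: [0.1, 0.6, -4.7]
gripper_width: 0.0313
```

play_rows(increments="0 0 0 0.0003 0 0 -1;0 0 0 0.0005 0 0 -1;0 0 0 0.0005 0 0 -1")

```text
time_s: 18.95
ee_pos: [0.5851, 0.1742, 0.0628]
eef_rot: [0.802, -0.598, 0.0, -0.0]
wrist_force: [-0.2, 1.1, -5.0]
gripper_width: 0.0308
```

play_rows(increments="0 0 0 0.0003 0 0 -1;0 0 0 0.0005 0 0 -1;0 0 0 0.0005 0 0 -1")

```text
time_s: 19.25
ee_pos: [0.5852, 0.1737, 0.0628]
eef_rot: [0.802, -0.598, 0.0, -0.0]
wrist_force: [0.1, 0.5, -4.3]
gripper_width: 0.0312
```

play_rows(increments="0 0 0 0.0002 0 0 -1;0 0 0 0.0004 0 0 -1;0 0 0 0.0004 0 0 -1")

```text
time_s: 19.55
ee_pos: [0.5853, 0.1733, 0.0628]
eef_rot: [0.802, -0.598, 0.0, -0.0]
wrist_force: [0.7, 1.1, -4.3]
gripper_width: 0.0314
```

```bash
python3 -c "
from h import *
st()"
```

```text
t 19.55 stand mm [ 0.39 64.89 62.82] F stand [ 1.03  0.83 -4.33] M [ 0.239 -0.232  0.024]
```

play_rows(increments="0 0 0 0.0002 0 0 -1;0 0 0 0.0004 0 0 -1;0 0 0 0.0004 0 0 -1")

```text
time_s: 19.85
ee_pos: [0.5854, 0.173, 0.0628]
eef_rot: [0.802, -0.598, -0.0, -0.0]
wrist_force: [0.1, 1.9, -4.5]
gripper_width: 0.0312
```

```bash
python3 -c "
from h import *
st()"
```

```text
t 19.85 stand mm [ 0.4  64.59 62.83] F stand [ 0.66  1.82 -4.52] M [ 0.518 -0.12   0.014]
```

play_rows(increments="0 0 0 0.0002 0 0 -1;0 0 0 0.0004 0 0 -1;0 0 0 0.0004 0 0 -1;0 0 0 0.0004 0 0 -1")

```text
time_s: 20.25
ee_pos: [0.5855, 0.1729, 0.0628]
eef_rot: [0.802, -0.597, -0.0, -0.0]
wrist_force: [-1.1, 5.4, -3.7]
gripper_width: 0.0316
```

```bash
python3 -c "
from h import *
st()"
```

```text
t 20.25 stand mm [ 0.4  64.45 62.79] F stand [ 0.48  5.48 -3.73] M [ 1.717  0.508 -0.138]
```

play_rows(increments="0 0 0 0.0002 0 0 -1;0 0 0 0.0002 0 0 -1;0 0 0 0.0002 0 0 -1")

```text
time_s: 20.55
ee_pos: [0.5855, 0.1729, 0.0628]
eef_rot: [0.802, -0.598, -0.0, -0.0]
wrist_force: [-1.0, 5.5, -4.1]
gripper_width: 0.031
```

```bash
python3 -c "
from h import *
st(); p,r=pose(); m=r.as_matrix(); print(m.round(5)[:,0], np.degrees(np.arctan2(m[1,0],m[0,0])))"
```

```text
t 20.55 stand mm [ 0.43 64.47 62.8 ] F stand [ 0.56  5.54 -4.05] M [ 2.072  0.674 -0.05 ]
[ 2.8597e-01 -9.5824e-01 -6.0000e-04] -73.38287202789468
```

play_rows(increments="0 0 0 -0.001 0 0 -1;0 0 0 -0.003 0 0 -1;0 0 0 -0.006 0 0 -1;0 0 0 -0.01 0 0 -1;0 0 0 -0.014 0 0 -1;0 0 0 -0.018 0 0 -1;0 0 0 -0.022 0 0 -1;0 0 0 -0.026 0 0 -1;0 0 0 -0.03 0 0 -1;0 0 0 -0.035 0 0 -1;0 0 0 -0.04 0 0 -1;0 0 0 -0.045 0 0 -1;0 0 0 -0.05 0 0 -1;0 0 0 -0.053 0 0 -1;0 0 0 -0.055 0 0 -1;0 0 0 -0.055 0 0 -1")

```text
time_s: 22.15
ee_pos: [0.5698, 0.2253, 0.0628]
eef_rot: [0.802, -0.597, 0.0, -0.0]
wrist_force: [0.1, 0.4, -4.3]
gripper_width: 0.0313
```

```bash
python3 -c "
from h import *
import pickle
st(); p,r=pose(); m=r.as_matrix(); print(m.round(5)[:,0])
c=env.capture('wrist'); pickle.dump(c,open('w8.pkl','wb')); g=lambda px,z: r.inv().apply(onz(c,np.array(px)/1.5,z)[0]-p)
# edges of go member along rows
z=p[2]+0.0166; im=cv2.cvtColor(c['color'],cv2.COLOR_RGB2GRAY).astype(float)
for row in (105,120,140,160,175):
    q=im[row-1:row+2,200:310].mean(0); d=np.gradient(q); print(row,np.round(q[20:92:3]).astype(int).tolist())
"
```

```text
t 22.15 stand mm [  0.35 119.16  62.81] F stand [ 0.2   0.33 -4.28] M [ 0.06  -0.023 -0.012]
[ 2.8619e-01 -9.5817e-01 -1.0000e-05]
105 [174, 176, 159, 90, 113, 127, 135, 137, 142, 147, 150, 167, 168, 151, 152, 144, 137, 131, 124, 113, 98, 81, 93, 93]
120 [175, 176, 167, 104, 114, 128, 136, 136, 145, 146, 150, 163, 166, 150, 151, 146, 136, 133, 127, 111, 96, 103, 138, 175]
140 [159, 160, 159, 128, 113, 127, 135, 137, 145, 145, 153, 161, 166, 148, 149, 145, 139, 133, 125, 113, 98, 93, 161, 176]
160 [159, 159, 158, 163, 103, 119, 132, 138, 145, 144, 151, 156, 159, 146, 148, 145, 139, 133, 126, 110, 94, 87, 175, 176]
175 [159, 159, 123, 81, 100, 114, 122, 127, 132, 132, 136, 136, 157, 145, 148, 144, 140, 133, 125, 109, 94, 53, 60, 123]
```

play_rows(increments="0 0 0 0 0 -0.04 -1;0 0 0 0 0 -0.08 -1;0 0 0 0 0 -0.115 -1;0 0 0 0.03 0 -0.12 -1;0 0 0 0.07 0 -0.12 -1;0 0 0 0.115 0 -0.12 -1;0 0 0 0.16 0 -0.12 -1;0 0 0 0.19 0 -0.12 -1;0 0 0 0.205 0 -0.12 -1;0 0 0 0.211 0 -0.12 -1;0 0 0 0.211 0 -0.115 -1;0 0 0 0.211 0 -0.1 -1;0 0 0 0.211 0 -0.08 -1;0 0 0 0.211 0 -0.055 -1;0 0 0 0.211 0 -0.03 -1;0 0 0 0.211 0 -0.015 -1;0 0 0 0.211 0 -0.005 -1;0 0 0 0.211 0 0 -1;0 0 0 0.211 0 0 -1;0 0 0 0.211 0 0 -1")

```text
time_s: 24.2
ee_pos: [0.6307, 0.0233, 0.0636]
eef_rot: [0.802, -0.597, 0.0, -0.0]
wrist_force: [-0.0, -0.5, -4.5]
gripper_width: 0.0311
```

```bash
python3 -c "
from h import *
import pickle
st(); c=env.capture('scene'); save(c,'s9.png',1.5); pickle.dump(c,open('s9.pkl','wb'))"
```

```text
t 24.2 stand mm [  1.03 -91.85  63.57] F stand [-0.18 -0.49 -4.49] M [-0.015  0.005 -0.041]
```

play_rows(increments="0 0 0 -0.002 0 0 -1;0 0 0 -0.005 0 0 -1;0 0 0 -0.007 0 0 -1;0 0 0 -0.007 0 0 -1;0 0 0 -0.007 0 0 -1")

```text
time_s: 24.75
ee_pos: [0.6282, 0.0296, 0.0629]
eef_rot: [0.802, -0.597, 0.0, -0.0]
wrist_force: [0.2, 0.8, -4.0]
gripper_width: 0.0309
```

```bash
python3 -c "
from h import *
st()"
```

```text
t 24.75 stand mm [  0.43 -85.02  62.9 ] F stand [ 0.45  0.66 -3.96] M [0.022 0.004 0.024]
```

play_rows(increments="0 0 0 -0.0005 0 0 -1;0 0 0 -0.001 0 0 -1;0 0 0 -0.001 0 0 -1")

```text
time_s: 25.05
ee_pos: [0.6279, 0.0305, 0.0628]
eef_rot: [0.802, -0.598, -0.0, 0.0]
wrist_force: [0.4, -0.5, -3.6]
gripper_width: 0.0313
```

play_rows(increments="0 0 0 -0.0004 0 0 -1;0 0 0 -0.0007 0 0 -1;0 0 0 -0.0007 0 0 -1")

```text
time_s: 25.35
ee_pos: [0.6277, 0.0312, 0.0628]
eef_rot: [0.802, -0.597, -0.0, 0.0]
wrist_force: [-0.1, 1.1, -3.7]
gripper_width: 0.0314
```

play_rows(increments="0 0 0 -0.0004 0 0 -1;0 0 0 -0.0007 0 0 -1;0 0 0 -0.0007 0 0 -1")

```text
time_s: 25.65
ee_pos: [0.6276, 0.0319, 0.0628]
eef_rot: [0.802, -0.598, 0.0, -0.0]
wrist_force: [0.3, -0.1, -4.7]
gripper_width: 0.0314
```

```bash
python3 -c "
from h import *
st()"
```

```text
t 25.65 stand mm [  0.5  -82.65  62.84] F stand [ 0.25 -0.21 -4.67] M [ 0.049 -0.052  0.001]
```

play_rows(increments="0 0 0 -0.0004 0 0 -1;0 0 0 -0.0008 0 0 -1;0 0 0 -0.0008 0 0 -1")

```text
time_s: 25.95
ee_pos: [0.6274, 0.0327, 0.0629]
eef_rot: [0.802, -0.597, 0.0, -0.0]
wrist_force: [0.3, -0.0, -3.6]
gripper_width: 0.0312
```

play_rows(increments="0 0 0 -0.0004 0 0 -1;0 0 0 -0.0008 0 0 -1;0 0 0 -0.0008 0 0 -1")

```text
time_s: 26.25
ee_pos: [0.6271, 0.0335, 0.0628]
eef_rot: [0.802, -0.597, 0.0, -0.0]
wrist_force: [1.4, 0.3, -4.3]
gripper_width: 0.0312
```

play_rows(increments="0 0 0 -0.0004 0 0 -1;0 0 0 -0.0008 0 0 -1;0 0 0 -0.0008 0 0 -1")

```text
time_s: 26.55
ee_pos: [0.6269, 0.0342, 0.0628]
eef_rot: [0.802, -0.598, 0.0, -0.0]
wrist_force: [1.2, -0.1, -3.9]
gripper_width: 0.0311
```

```bash
python3 -c "
from h import *
st()"
```

```text
t 26.55 stand mm [  0.47 -80.26  62.82] F stand [ 1.07 -0.46 -3.85] M [ 0.103 -0.297 -0.09 ]
```

play_rows(increments="0 0 0 0 -0.0005 0 -1;0 0 0 0 -0.0005 0 -1;0 0 0 0 -0.0005 0 -1")

```text
time_s: 26.85
ee_pos: [0.6271, 0.0343, 0.0627]
eef_rot: [0.802, -0.598, -0.0, 0.0]
wrist_force: [0.7, 1.0, -3.7]
gripper_width: 0.0309
```

```bash
python3 -c "
from h import *
st()"
```

```text
t 26.85 stand mm [  0.74 -80.28  62.73] F stand [ 0.99  0.71 -3.73] M [ 0.094  0.051 -0.059]
```

play_rows(increments="0 0 0 -0.0004 0 0 -1;0 0 0 -0.0008 0 0 -1;0 0 0 -0.0012 0 0 -1;0 0 0 -0.0012 0 0 -1")

```text
time_s: 27.25
ee_pos: [0.6269, 0.0355, 0.0628]
eef_rot: [0.802, -0.598, -0.0, 0.0]
wrist_force: [0.1, -0.2, -4.8]
gripper_width: 0.0311
```

play_rows(increments="0 0 0 -0.0002 0 0 -1;0 0 0 -0.0004 0 0 -1;0 0 0 -0.0004 0 0 -1")

```text
time_s: 27.55
ee_pos: [0.6268, 0.0359, 0.0628]
eef_rot: [0.802, -0.597, 0.0, 0.0]
wrist_force: [0.2, -0.6, -4.4]
gripper_width: 0.031
```

```bash
python3 -c "
from h import *
st()"
```

```text
t 27.55 stand mm [  0.9  -78.68  62.8 ] F stand [ 0.01 -0.65 -4.43] M [ 0.001 -0.017  0.038]
```

play_rows(increments="0 0 0 -0.0002 0 0 -1;0 0 0 -0.0004 0 0 -1;0 0 0 -0.0004 0 0 -1")

```text
time_s: 27.85
ee_pos: [0.6268, 0.0361, 0.0628]
eef_rot: [0.802, -0.598, 0.0, 0.0]
wrist_force: [0.6, -0.7, -4.4]
gripper_width: 0.0313
```

```bash
python3 -c "
from h import *
st()"
```

```text
t 27.85 stand mm [  0.88 -78.46  62.83] F stand [ 0.41 -0.82 -4.43] M [-0.441 -0.118  0.018]
```

play_rows(increments="0 0 0 -0.0002 0 0 -1;0 0 0 -0.0004 0 0 -1;0 0 0 -0.0004 0 0 -1;0 0 0 -0.0004 0 0 -1")

```text
time_s: 28.25
ee_pos: [0.6267, 0.0362, 0.0629]
eef_rot: [0.802, -0.598, 0.0, 0.0]
wrist_force: [2.1, -5.8, -4.0]
gripper_width: 0.0311
```

```bash
python3 -c "
from h import *
st();
for i in range(4): env.capture('wrist'); st()"
```

```text
t 28.25 stand mm [  0.89 -78.34  62.87] F stand [ 0.32 -6.12 -3.99] M [-1.76  -0.625 -0.034]
t 28.3 stand mm [  0.89 -78.33  62.84] F stand [ 0.56 -4.85 -3.8 ] M [-1.748 -0.666 -0.017]
t 28.35 stand mm [  0.88 -78.34  62.84] F stand [ 0.61 -5.17 -4.9 ] M [-1.77  -0.685 -0.025]
t 28.4 stand mm [  0.87 -78.33  62.86] F stand [-0.39 -5.49 -4.42] M [-1.754 -0.613 -0.019]
t 28.45 stand mm [  0.87 -78.33  62.85] F stand [ 0.51 -5.63 -2.92] M [-1.734 -0.62  -0.055]
```

play_rows(increments="0 0 0 -0.00016 0 0 -1;0 0 0 -0.00016 0 0 -1;0 0 0 -0.00016 0 0 -1;0 0 0 -0.00016 0 0 -1;0 0 0 -0.00016 0 0 -1;0 0 0 -0.00016 0 0 -1")

```text
time_s: 29.05
ee_pos: [0.6267, 0.0362, 0.0628]
eef_rot: [0.802, -0.598, 0.0, 0.0]
wrist_force: [3.1, -5.0, -4.4]
gripper_width: 0.0314
```

```bash
python3 -c "
from h import *
st();
for i in range(4): env.capture('wrist'); st()"
```

```text
t 29.05 stand mm [  0.87 -78.31  62.85] F stand [ 1.58 -5.64 -4.42] M [-2.044 -0.727 -0.074]
t 29.1 stand mm [  0.86 -78.33  62.86] F stand [ 0.64 -6.2  -4.15] M [-2.029 -0.676 -0.024]
t 29.15 stand mm [  0.9  -78.33  62.88] F stand [-0.26 -5.88 -4.61] M [-2.027e+00 -7.130e-01 -2.000e-03]
t 29.2 stand mm [  0.89 -78.3   62.87] F stand [-0.58 -6.39 -4.92] M [-2.02  -0.73  -0.028]
t 29.25 stand mm [  0.85 -78.33  62.87] F stand [ 0.68 -5.88 -4.39] M [-2.004 -0.732 -0.071]
```

play_rows(increments="0 0 0 0 0 0 -1;0 0 0 0 0 0 -1;0 0 0 0 0 0 -1;0 0 0 0 0 0 -1;0 0 0 0 0 0 -1;0 0 0 0 0 0 -1;0 0 0 0 0 0 -1;0 0 0 0 0 0 -1")

```text
time_s: 30.05
ee_pos: [0.6267, 0.0362, 0.0629]
eef_rot: [0.802, -0.598, 0.0, 0.0]
wrist_force: [2.1, -5.9, -5.1]
gripper_width: 0.0309
```

```bash
python3 -c "
from h import *
st();
for i in range(3): env.capture('wrist'); st()"
```

```text
t 30.05 stand mm [  0.86 -78.31  62.86] F stand [ 0.31 -6.2  -5.09] M [-2.047 -0.729 -0.005]
t 30.1 stand mm [  0.87 -78.32  62.89] F stand [-0.57 -6.05 -4.31] M [-2.007 -0.788 -0.021]
t 30.15 stand mm [  0.91 -78.3   62.87] F stand [ 0.07 -5.37 -4.79] M [-2.046 -0.728 -0.015]
t 30.2 stand mm [  0.89 -78.31  62.88] F stand [ 0.14 -6.   -5.57] M [-2.027 -0.747 -0.08 ]
```

play_rows(increments="0 0 0 -0.0002 0 0 -1;0 0 0 -0.0002 0 0 -1;0 0 0 -0.0002 0 0 -1;0 0 0 -0.0002 0 0 -1;0 0 0 -0.0002 0 0 -1;0 0 0 -0.0002 0 0 -1;0 0 0 -0.0002 0 0 -1;0 0 0 -0.0002 0 0 -1;0 0 0 -0.0002 0 0 -1;0 0 0 -0.0002 0 0 -1;0 0 0 -0.0002 0 0 -1;0 0 0 -0.0002 0 0 -1;0 0 0 -0.0002 0 0 -1;0 0 0 -0.0002 0 0 -1;0 0 0 -0.0002 0 0 -1;0 0 0 -0.0002 0 0 -1")

```text
time_s: 31.8
ee_pos: [0.6267, 0.0362, 0.0629]
eef_rot: [0.802, -0.598, 0.0, 0.0]
wrist_force: [2.7, -6.8, -5.2]
gripper_width: 0.0312
```

```bash
python3 -c "
from h import *
st();
F=[]
for i in range(6): env.capture('wrist'); F.append(env.get_state()['wrist_force'])
st(); print(np.mean(F,0),np.linalg.norm(np.mean(F,0)[:2]))"
```

```text
t 31.8 stand mm [  0.9  -78.3   62.91] F stand [ 0.65 -7.28 -5.24] M [-2.356 -0.828 -0.028]
t 32.1 stand mm [  0.9  -78.31  62.9 ] F stand [ 0.22 -6.72 -3.86] M [-2.304 -0.838 -0.027]
[ 2.59569934 -6.97457086 -4.35294722] 7.441928092153576
```

play_rows(increments="0 0 0 0.001 0 0 -1;0 0 0 0.004 0 0 -1;0 0 0 0.01 0 0 -1;0 0 0 0.018 0 0 -1;0 0 0 0.024 0 0 -1;0 0 0 0.026 0 -0.03 -1;0 0 0 0.026 0 -0.07 -1;0 0 0 0.026 0 -0.11 -1;0 0 0 0.026 0 -0.13 -1;0 0 0 0.026 0 -0.13 -1")

```text
time_s: 33.1
ee_pos: [0.636, 0.0119, 0.1969]
eef_rot: [0.802, -0.598, 0.002, -0.003]
wrist_force: [0.5, -0.2, -4.3]
gripper_width: 0.0312
```

```bash
python3 -c "
from h import *
st(); goto([0.4774,-0.2836,0.19],-62.5)"
```

```text
t 33.1 stand mm [   2.81 -104.24  196.88] F stand [ 0.44 -0.31 -4.32] M [ 0.029 -0.009 -0.024]
rot [-0.0068 -0.0012 -0.19  ] deg 10.9 shift [0.2378 0.2365 0.0054]
```

play_rows(increments="0 0 -0.19 0.05 0.05 0 -1;0 0 -0.19 0.09 0.09 0 -1;0 0 -0.19 0.13 0.13 0 -1;0 0 -0.19 0.17 0.17 0 -1;0 0 -0.19 0.2 0.2 0 -1;0 0 -0.19 0.225 0.225 0 -1;0 0 -0.19 0.238 0.236 0 -1;0 0 -0.19 0.238 0.236 0 -1;0 0 -0.19 0.238 0.236 0 -1;0 0 -0.19 0.238 0.236 0 -1;0 0 -0.19 0.238 0.236 0 -1;0 0 -0.19 0.238 0.236 0 -1")

```text
time_s: 34.3
ee_pos: [0.4763, -0.2827, 0.1926]
eef_rot: [0.855, -0.518, -0.0, -0.0]
wrist_force: [0.4, -0.3, -5.5]
gripper_width: 0.0307
```

```bash
python3 -c "
from h import *
st(); goto([0.4774,-0.2836,0.037],-62.5)"
```

```text
t 34.3 stand mm [-234.37 -340.94  192.56] F stand [ 0.27 -0.43 -5.47] M [-0.012 -0.009 -0.06 ]
rot [0.0002 0.0003 0.0015] deg 0.1 shift [ 0.0014 -0.0006  0.1556]
```

play_rows(increments="0 0 0.0015 0.0014 -0.0006 0.04 -1;0 0 0.0015 0.0014 -0.0006 0.08 -1;0 0 0.0015 0.0014 -0.0006 0.115 -1;0 0 0.0015 0.0014 -0.0006 0.135 -1;0 0 0.0015 0.0014 -0.0006 0.146 -1;0 0 0.0015 0.0014 -0.0006 0.151 -1;0 0 0.0015 0.0014 -0.0006 0.153 -1;0 0 0.0015 0.0014 -0.0006 0.153 -1;0 0 0.0015 0.0014 -0.0006 0.153 -1")

```text
time_s: 35.2
ee_pos: [0.4778, -0.2846, 0.0409]
eef_rot: [0.855, -0.519, 0.001, -0.0]
wrist_force: [1.1, -0.4, -5.0]
gripper_width: 0.0309
```

```bash
python3 -c "
from h import *
st(); goto([0.4774,-0.2836,0.0354],-62.5)"
```

```text
t 35.2 stand mm [-233.44 -343.24   40.9 ] F stand [ 0.92 -0.65 -4.99] M [ 0.043 -0.015 -0.01 ]
rot [-0.0015 -0.0013 -0.0012] deg 0.1 shift [-0.0011 -0.0001  0.0055]
```

play_rows(increments="0 0 0 -0.001 0 0.002 -1;0 0 0 -0.001 0 0.003 -1;0 0 0 -0.001 0 0.004 -1;0 0 0 -0.001 0 0.004 -1")

```text
time_s: 35.6
ee_pos: [0.4767, -0.2836, 0.0359]
eef_rot: [0.855, -0.519, 0.0, -0.0]
wrist_force: [0.7, 0.4, -3.8]
gripper_width: 0.0313
```

```bash
python3 -c "
from h import *
st(); goto([0.4774,-0.2836,0.0354],-62.5)"
```

```text
t 35.6 stand mm [-234.27 -341.92   35.87] F stand [ 0.79  0.16 -3.8 ] M [0.09  0.035 0.005]
rot [-0.0002 -0.0002 -0.0014] deg 0.1 shift [ 0.0003 -0.0006  0.0005]
```

play_rows(increments="0 0 0 0.0003 -0.0006 0.0004 -1;0 0 0 0.0003 -0.0006 0.0008 -1;0 0 0 0.0003 -0.0006 0.0008 -1;0 0 0 0.0003 -0.0006 0.0008 -1")

```text
time_s: 36.0
ee_pos: [0.4775, -0.2837, 0.0354]
eef_rot: [0.855, -0.519, 0.0, -0.0]
wrist_force: [-0.8, 0.3, 3.6]
gripper_width: 0.0311
```

```bash
python3 -c "
from h import *
st()"
```

```text
t 36.0 stand mm [-233.52 -342.2    35.4 ] F stand [-0.71  0.56  3.59] M [0.559 0.495 0.114]
```

play_rows(increments="0 0 0 0 0 0 -0.2;0 0 0 0 0 0 0;0 0 0 0 0 0 0.3;0 0 0 0 0 0 0.7;0 0 0 0 0 0 1;0 0 0 0 0 0 1;0 0 0 0 0 0 1;0 0 0 0 0 0 1")

```text
time_s: 36.8
ee_pos: [0.4773, -0.2836, 0.035]
eef_rot: [0.855, -0.519, 0.0, 0.0]
wrist_force: [-0.0, -0.3, 0.3]
gripper_width: 0.0856
```

play_rows(increments="0 0 0 0 0 -0.02 1;0 0 0 0 0 -0.05 1;0 0 0 0 0 -0.09 1;0 0 0 0 0 -0.13 1;0 0 0 0 0 -0.165 1;0 0 0 0 0 -0.18 1;0 0 0 0 0 -0.18 1;0 0 0 0 0 -0.18 1")

```text
time_s: 37.6
ee_pos: [0.477, -0.2834, 0.2149]
eef_rot: [0.854, -0.519, 0.0, -0.0]
wrist_force: [0.2, -0.0, -0.5]
gripper_width: 0.0854
```

```bash
python3 -c "
from h import *
st(); c=env.capture('wrist'); s=env.capture('scene')
im=np.hstack([c['color'],s['color'][:,:,:]]); cv2.imwrite('pics/end.png',cv2.resize(im,(800,300),interpolation=cv2.INTER_AREA)[:,:,::-1])"
```

```text
t 37.6 stand mm [-233.88 -341.84  214.85] F stand [ 0.16 -0.09 -0.54] M [0.018 0.023 0.017]
```

View pics/end.png

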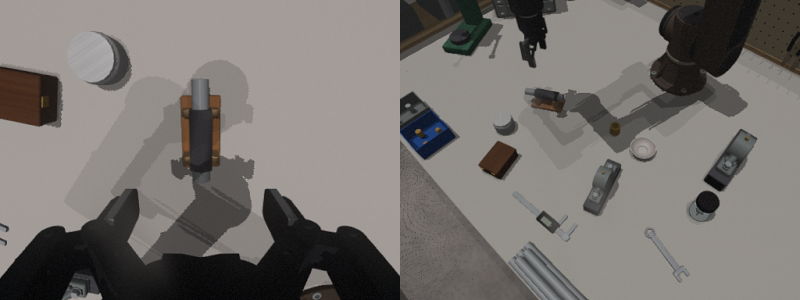

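The gauge lies seated in its rest at about (200,125) in the left view. The other objects stand where they were, and the gripper is clear. I'm handing in.

```bash
python3 -c "
from h import *
print(env.job_done())"
```

```text
the job is handed in; nothing more can be done
None
```

The bush passed the check: the bore took the go end and refused the no-go end. I handed the job in at about 38 s; the hand-in gives no verdict.

- **Go end:** it slid fully home from the +y side with no noticeable resistance. The handle's shoulder met the housing at about 5.5 N, and the contact position agreed with the drawn dimensions. I then drew it out.
- **No-go end:** it entered the seal recess on the -y side and met the bush face within about 0.1 mm of the expected depth. It rested on the bush for over 3 s, the last 1.5 s or more at about 7 N, and did not advance. The highest force I read in any contact was about 7.5 N.
- **Gauge:** it is back in its rest the same way round, and the gripper is open and clear.

The last wrist and scene pictures show the gauge in the vees and the other objects where they were. Wrist force is near zero.

- **Sideways force in the recess:** I read about 1 N sideways as the no-go end went in, so I shifted it about 0.5 mm sideways. It may have brushed the recess wall lightly, or it may have been sensor noise.
- **Bore centre not measured:** the first aim went straight into the bore, so I never located its exact centre by touch.
- **Picture count:** I viewed 11 pictures, one over the budget.

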